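# Lower the bench hoist by hand onto its set screw

### The job

The small bench hoist stands wound up with a tub on its lift plate. Take the black grip of the crank, ease the load off the spring pawl, pull the grip up so that the pawl is clear of the ratchet teeth, and let the crank turn back slowly under the load until the plate rests with its whole weight on the set screw below it; never let it run away or drive it hard onto the screw. Then let the pawl down again and let go, with the tub still standing and the other things on the bench left where they are.

Things in the scene. Friction and masses are not known exactly. Their poses are not given: they have to be found in the camera images.
- hoist: The fixed hoist: round grey foot and steel ratchet disc (196 mm across, upper face 22 mm up), a 120 mm wide foot plate and two columns with a yoke 165 mm to its +y side (176 mm high). Origin on the bench under the crank's upright axis; z up, +y from crank to lift. 16 saw teeth, 9 mm high, 22.5 degrees apart, at 80 mm radius: an upright face that stops the pawl, a 16 mm slope, a 15 mm flat gap.
- crank (a joint): Turn of the crank about its upright axis, rad: 0 at the wound-up start, where the load holds the pawl against a tooth face. GROWS as the load goes down, counter-clockwise from above; winding up is clockwise, below 0. 1 rad lowers the plate by 20 mm. The load (2.0 to 3.5 kg) pulls at the grip with 5 to 9 N; with the pawl up and the grip loose it runs away. Over 2 rad/s is running away.
- pawl (a joint): Height to which the pawl is lifted, m: 0 fully down, end stop at 0.018. A steel pin 10 mm thick in the end of the crank arm, under the grip and rising with it; a spring and its weight push it down with 4 N at the bottom, 7 N at the top. Above 0.0095 it is clear of the teeth; lower, it rides on them and catches.
- crank_axis (a point): Point on the crank's axis at the height of the middle of the grip while the pawl is down (76 mm above the bench).
- knob_mid (a point): Middle of the black grip: an upright round cylinder 28 mm across, 44 mm high (54 to 98 mm above the bench with the pawl down), 80 mm from the crank axis. It spins freely about itself, so a gripper can keep its heading while the crank turns. The crank arm lies below it, its top 49 mm above the bench. Pull the grip straight up to lift the pawl.
- knob: The same black grip; origin on its own axis at bench height while the pawl is down.
- lift_plate: The aluminium lift plate, 110 x 100 x 8 mm, with a guide block on the columns and a loose tub standing in a low ring on it. Goes straight up and down. Origin: centre of its underside, 75 mm above the bench at the start.
- rest_screw: Set screw under the plate's middle: a nut 28 mm across, its origin at bench height, and a steel screw head, 30 mm across, set by hand to an unmeasured height of 30 to 56 mm: the plate meets it after 0.95 to 2.25 rad of crank. Each newton at the grip presses on it with 4 N; over 80 N is too hard (resting weight 20 to 35 N). Landing is felt: the pull on the grip fades, then turns to resistance.
- dye_bottle: Bystander: small pigment bottle with a black cap, 40 mm across, 93 mm high, near the hoist's casing; origin under its centre. Leave it alone.
- loose_lid: Bystander: flat tub lid, 86 mm across, 10 mm high, on the far side of the hoist; origin under its centre. Leave it alone.
- tub_mid (a point): Middle of the tub with a lid that stands on the lift plate: 71 mm across, 94 mm high, 0.4 kg. It rides down with the plate; it need not be touched and must stay standing.
Things that resemble listed ones, but are neither listed nor needed, are in the scene too. What is shaped like the part that bears tub_mid but blue or green is not meant.

How it is judged:
By the outcome, as a careful person would: the job done as asked, in the order asked, and still so for the second after the job is handed in, with the robot touching nothing.
It also fails if it takes over 72 s, if anything falls off the work surface, if the arm or the gripper's body presses on something with over 40 N, if the wrist force passes 120 N, or if a joint passes its speed limit or range.

### The arm

A 6-joint arm with a two-finger parallel gripper is mounted at the origin on a cart in front of the work surface, level with it; the furniture and walls round the work are solid. World frame = base frame: x ahead of the robot, y to its left, z up, the work surface at z = 0. Lengths are in m, angles in rad, forces in N, time in s.
With the tool pointing down it reaches from about 0.225 to 0.875 m from the base axis. Payload 3.4 kg.
Tool frame: the origin (TCP) lies at the very end of the fingers, on their centre line; the grasp point (between the pads) lies 19 mm behind it (manip.pinch_z is the distance from the TCP to the grasp point, in m); z points along the fingers, y is the line along which they close (so a half turn about z gives the same grasp; the last joint's range is limited). The gripper opens to 85 mm and grips with 20 to 120 N. Pads are 22 mm wide; open, the fingers measure 114 mm over their backs; the gripper's body (76 mm by 85 mm) begins 54 mm behind the grasp point. The pads swing forward as they close: fully open they stand 13 mm farther back than shut.
Start: joints at [1.064, 0.276, 1.505, -0, 1.361, -0.121], TCP at [0.216, 0.533, 0.231] pointing down, gripper open.
Joint ranges: [-2.89, 2.89], [-0.75, 2.08], [0.22, 2.7], [-1.18, 4.32], [0.11, 2.71], [-2.7, 2.7]. Speed limits (rad/s): [2.57, 2.57, 3.14, 3.14, 3.14, 3.14].

### API

Orientations are given as a unit quaternion [w, x, y, z].
In Python, from rig import manip gives the robot as it stands. The module is installed in compiled form; this text tells all that it offers.
- The arm moves only by the shell command python3 -m jog 'ROWS' [FORCE]. ROWS is JSON, a list of rows, each an object of numbers: "dx", "dy", "dz": the shift along the tool's x, y, z each as a share of 25 cm, from -1 to 1; "ax", "ay", "az": the turn, a rotation vector about the tool's x, y, z each as a share of 90 degrees, from -1 to 1; "grip": the opening, from -1 (shut) to 1 (fully open), so that 0 is half open. A call has 1 to 5 rows; each row is the pose to reach, as a shift and turn from the pose commanded when the call began, along the tool's axes at that moment; what a row does not reach only later rows make up. A row lasts 1/12 s, in which the tool goes at most 41.7 mm and 7.16 degrees, less where a joint would pass 70% of its speed; a pose out of reach is approached as far as the arm can. A call with a number of a shift or a turn outside -1 to 1 is refused whole. A call with a gripper value outside its range is refused whole. The fingers move at their own pace and stop on an object; FORCE is the grip in N (left out, the last holds). Time passes only in rows, so rows that repeat a pose let the fingers close. It gives the time, the measured TCP pose, the force, the opening and the grip force at its end, in the units of the state.
- manip.get_state(): the state, without advancing time (a new reading comes with each control period).
- manip.get_image(name): name is "scene" or "top"; returns a dict with "img" (480x640x3 uint8, red, green, blue), "mtx" (3x3 intrinsics, pixels), "world_to_cam" (4x4, takes a point from world to camera coordinates). Camera axes: x right, y down, z forward; pixel columns grow to the right and rows downward; lengths in m; the calibration is good to about 2 mm. A picture is of the moment at which its call begins. There is no depth.
- manip.sign_off(): hands the job in; it is judged then, once.
The state is a dict: "clock": time; "qpos": joint angles; "qd": joint speeds; "effort": joint torques, N m; "position": TCP position; "ee_rot": TCP orientation; "contact_force": force on the tool from outside, world axes, zero at the start; "moment": the same for the moment, N m; "width": finger opening in m; "gripper_force": force on a finger pad.
Only numpy, scipy, OpenCV 4.12 (cv2) and the standard library are available. Lean on these libraries where they do the work, as an engineer would, in place of code of your own. Each camera call takes 0.05 s, during which the arm holds its last target. There are 200 camera calls.

## Working session

There is one attempt and no reset: what is moved stays moved. The work goes in short steps, Python scripts to look and compute and a shell command to move; the robot and the scene stay as the last step left them, time stands still between calls to the robot, and variables do not carry over. Pictures are saved under pics/ and viewed, at most 10 in all, crops included, and the job is handed in when it is done.

```bash
mkdir -p pics
python3 - <<'E'
from rig import manip
import cv2,json
import numpy as np
for n in("scene","top"):
    d=manip.get_image(n); cv2.imwrite(f"pics/{n}0.png",d["img"][...,::-1]); np.savez(f"{n}0.npz",**d)
    print(n,d["mtx"].tolist(),np.round(d["world_to_cam"],3).tolist())
print(manip.get_state(),manip.pinch_z)
E
```

```text
scene [[470.9680095807633, 0.0, 322.96099876057485], [0.0, 470.9680095807633, 237.20380491282253], [0.0, 0.0, 1.0]] [[0.813, -0.583, -0.002, -0.349], [-0.274, -0.379, -0.884, 0.353], [0.514, 0.719, -0.468, 0.4], [0.0, 0.0, 0.0, 1.0]]
top [[545.142441363711, 0.0, 320.0962717756957], [0.0, 545.142441363711, 238.928684856254], [0.0, 0.0, 1.0]] [[0.028, -0.999, -0.022, 0.266], [-0.983, -0.023, -0.181, 0.651], [0.18, 0.026, -0.983, 0.844], [0.0, 0.0, 0.0, 1.0]]
{'clock': 0.1, 'qpos': array([ 1.06398213e+00,  2.76494488e-01,  1.50598307e+00,  1.57454730e-05,
        1.36072514e+00, -1.20967994e-01]), 'qd': array([ 9.24894435e-05, -5.56268600e-05, -2.75172329e-03, -1.23057882e-03,
       -1.11456306e-03,  5.54423024e-04]), 'effort': array([ 5.13583982e-04, -4.17701519e+01, -2.46401989e+01, -1.93897758e-04,
        5.83069981e-03,  9.03137106e-06]), 'position': array([0.21615017, 0.53231908, 0.23055683]), 'ee_rot': array([-2.55881947e-04,  1.91730139e-01,  9.81447353e-01, -7.63309915e-04]), 'contact_force': array([-0.02199434, -0.48068295,  0.7550972 ]), 'moment': array([-0.05349798, -0.0280817 , -0.02650796]), 'gripper_force': 0.0, 'width': 0.08564307325885397} 0.0187
```

View pics/scene0.png

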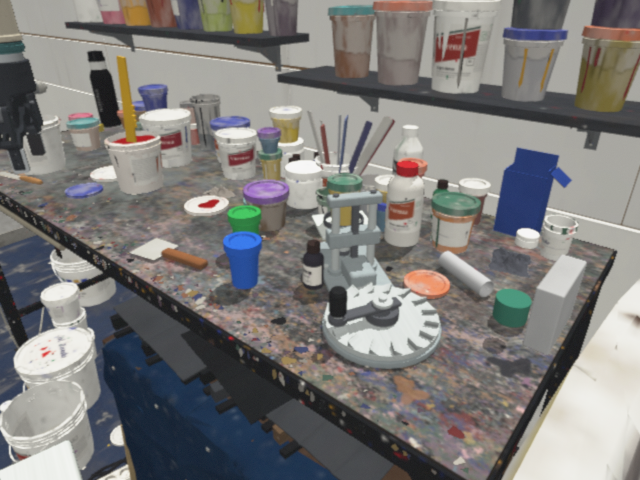

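View pics/top0.png

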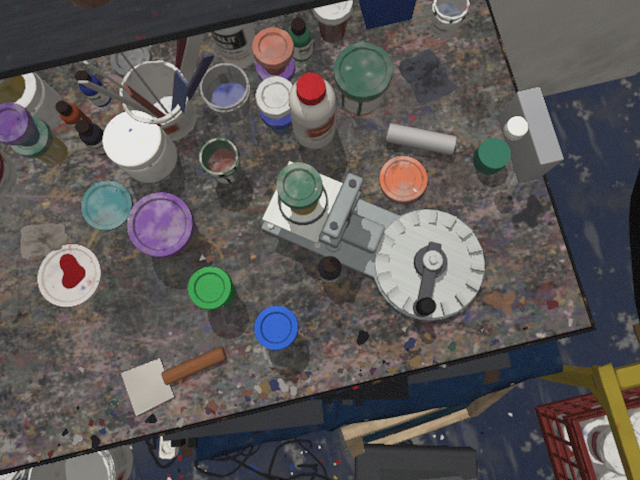

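The top view shows the hoist at right: ratchet disc about (430,263), hub (432,259) and black grip about (425,307). The plate with the green-lidded tub is at (300,190). In the scene view the grip is at (338,302).
Things that could be mistaken for the grip, all black: the dye bottle cap (330,267 top; 313,247 scene) and the black bottle (100,80 scene). I choose (425,307), the one on the crank arm above the disc. Next I measure and take one crop.

```bash
cat > h.py <<'E'
import numpy as np,cv2
def ray(d,p):
    W=d["world_to_cam"];R=W[:3,:3];c=-R.T@W[:3,3]
    v=R.T@np.linalg.solve(d["mtx"],[p[0],p[1],1.]);return c,v/np.linalg.norm(v)
def onz(d,p,z):
    c,v=ray(d,p);return c+v*(z-c[2])/v[2]
def tri(a,p,b,q):
    c1,v1=ray(a,p);c2,v2=ray(b,q)
    s=np.linalg.lstsq(np.stack([v1,-v2],1),c2-c1,rcond=None)[0]
    x,y=c1+s[0]*v1,c2+s[1]*v2;return (x+y)/2,np.linalg.norm(x-y)
def proj(d,P):
    q=d["world_to_cam"][:3,:3]@P+d["world_to_cam"][:3,3];q=d["mtx"]@q;return q[:2]/q[2]
def dark(d,box,t=45):
    x0,y0,x1,y1=box;m=(d["img"][y0:y1,x0:x1].max(2)<t).astype(np.uint8)
    n,l,s,c=cv2.connectedComponentsWithStats(m)
    return [(s[i].tolist(),(c[i]+[x0,y0]).round(1).tolist()) for i in range(1,n) if s[i][4]>25],l,(x0,y0)
E
python3 - <<'E'
from h import *
s=dict(np.load("scene0.npz"));t=dict(np.load("top0.npz"))
print(dark(s,(322,275,360,330))[0]);print(dark(t,(405,285,450,325))[0])
for n,P in(("hub",(432,259)),("gripcap",(425,307))):
    for z in(.05,.076,.098):print(n,z,onz(t,P,z).round(3))
# disc: bright grey contour ellipse
a=cv2.resize(t["img"][190:330,330:500],None,fx=3,fy=3,interpolation=2);b=cv2.resize(s["img"][270:370,300:450],None,fx=3,fy=3,interpolation=2)
o=np.zeros((a.shape[0]+b.shape[0],510,3),np.uint8);o[:420,:510]=a;o[420:,:450]=b
o=cv2.resize(o,None,fx=.83,fy=.83);cv2.imwrite("pics/crop.png",o[...,::-1]);print(o.shape)
E
```

```text
[([8, 16, 16, 26, 334], [337.4, 304.1])]
[([11, 13, 19, 18, 235], [425.0, 306.2])]
hub 0.05 [0.616 0.095 0.05 ]
hub 0.076 [0.613 0.1   0.076]
hub 0.098 [0.609 0.104 0.098]
gripcap 0.05 [0.537 0.108 0.05 ]
gripcap 0.076 [0.535 0.112 0.076]
gripcap 0.098 [0.534 0.116 0.098]
(598, 423, 3)
```

View pics/crop.png

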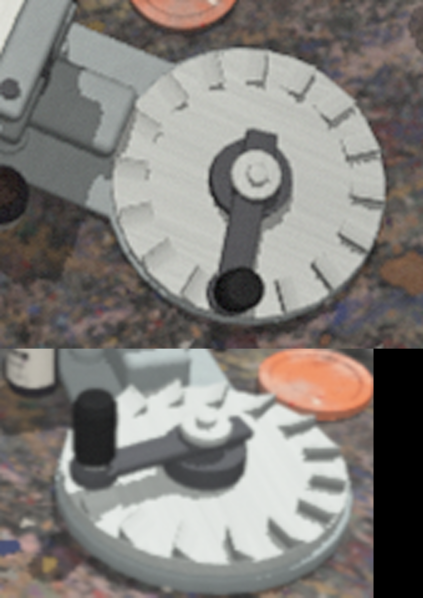

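The crop confirms the choice: the grip stands on the end of the dark crank arm, and the hub is the pale nut. Next I triangulate the grip and disc centre.

Run:
```python
from h import *
s=dict(np.load("scene0.npz"));t=dict(np.load("top0.npz"))
for q in((337.8,294),(337.8,295.5)):
    for p in((425.5,307),(425,306.3)): 
        P,e=tri(s,q,t,p);print("cap",P.round(4),round(e,4))
ax=onz(t,(430,263.5),.022);print("disc",ax.round(4))
# hub nut in both views: scene (300+207/2.49, 270+(418-348.6)/2.49)
P,e=tri(s,(300+207/2.49,270+(416-348.6)/2.49),t,(330+257/2.49,190+174/2.49));print("hub",P.round(4),e)
# bright disc fit
hsv=cv2.cvtColor(t["img"],cv2.COLOR_RGB2HSV);m=((hsv[...,2]>150)&(hsv[...,1]<40)).astype(np.uint8);m[:,:372]=0;m[:205]=0;m[330:]=0;m[:,490:]=0
c=max(cv2.findContours(m,0,1)[0],key=cv2.contourArea);e=cv2.fitEllipse(cv2.convexHull(c));print(e,onz(t,e[0],.024).round(4))
for P in((.535,.114,.098),(.535,.114,.054)):print(proj(s,np.array(P)),proj(t,np.array(P)))
```

```text
cap [0.5357 0.1122 0.0875] 0.0033
cap [0.5366 0.113  0.0868] 0.0028
cap [0.5357 0.1119 0.085 ] 0.0029
cap [0.5366 0.1127 0.0842] 0.0024
disc [0.6128 0.0939 0.022 ]
hub [0.6146 0.0945 0.0595] 0.002365195103033336
((420.1841125488281, 257.24700927734375), (105.90209197998047, 135.83473205566406), 124.96939849853516) [0.6229 0.1109 0.024 ]
[335.76065345 288.02580156] [426.06345019 306.12649645]
[335.46065033 311.61729647] [421.50031782 307.72602613]
```

```bash
python3 -m jog '[{"dx":-0.69,"dy":-0.41,"grip":0.5},{"dx":-0.69,"dy":-0.41,"grip":0.5},{"dx":-0.69,"dy":-0.41,"grip":0.5},{"dx":-0.69,"dy":-0.41,"grip":0.5},{"dx":-0.69,"dy":-0.41,"grip":0.5}]' 60
python3 -m jog '[{"dx":-0.69,"dy":-0.41,"grip":0.5},{"dx":-0.69,"dy":-0.41,"grip":0.5},{"dx":-0.69,"dy":-0.41,"grip":0.5},{"dx":-0.69,"dy":-0.41,"grip":0.5},{"dx":-0.69,"dy":-0.41,"grip":0.5}]'
cat >> h.py <<'E'
def share(target_xyz):
    from rig import manip
    from scipy.spatial.transform import Rotation as Ro
    s=manip.get_state();q=s["ee_rot"];R=Ro.from_quat([q[1],q[2],q[3],q[0]]).as_matrix()
    print("t",round(s["clock"],2),"pos",s["position"].round(4),"F",s["contact_force"].round(1),"w",round(s["width"],4),"gf",round(s["gripper_force"],1))
    print("tool x",R[:,0].round(3),"y",R[:,1].round(3),"share",(R.T@(np.array(target_xyz)-s["position"])/.25).round(3))
E
python3 -c "
from h import *;share((.5365,.113,.13))"
```

```text
t 0.1 pos [0.2162 0.5323 0.2306] F [-0.  -0.5  0.8] w 0.0856 gf 0.0
tool x [-0.926  0.376  0.   ] y [ 0.376  0.926 -0.002] share [-1.819 -1.071  0.404]schema error: expected keys dx, dy, dz, ax, ay, az, grip
schema error: expected keys dx, dy, dz, ax, ay, az, grip
```

```bash
python3 -m jog '[{"dx":-0.69,"dy":-0.41,"dz":0,"ax":0,"ay":0,"az":0,"grip":0.5},{"dx":-0.69,"dy":-0.41,"dz":0,"ax":0,"ay":0,"az":0,"grip":0.5},{"dx":-0.69,"dy":-0.41,"dz":0,"ax":0,"ay":0,"az":0,"grip":0.5},{"dx":-0.69,"dy":-0.41,"dz":0,"ax":0,"ay":0,"az":0,"grip":0.5},{"dx":-0.69,"dy":-0.41,"dz":0,"ax":0,"ay":0,"az":0,"grip":0.5}]' 60
python3 -m jog '[{"dx":-0.69,"dy":-0.41,"dz":0,"ax":0,"ay":0,"az":0,"grip":0.5},{"dx":-0.69,"dy":-0.41,"dz":0,"ax":0,"ay":0,"az":0,"grip":0.5},{"dx":-0.69,"dy":-0.41,"dz":0,"ax":0,"ay":0,"az":0,"grip":0.5},{"dx":-0.69,"dy":-0.41,"dz":0,"ax":0,"ay":0,"az":0,"grip":0.5},{"dx":-0.69,"dy":-0.41,"dz":0,"ax":0,"ay":0,"az":0,"grip":0.5}]'
python3 -c "
from h import *;share((.5365,.113,.13))"
```

```text
clock: 0.52
position: [0.3385, 0.3704, 0.2309]
ee_rot: [0.0, 0.192, 0.981, -0.001]
contact_force: [0.8, -0.2, -0.4]
width: 0.064
gripper_force: 0.0
clock: 0.93
position: [0.4601, 0.2104, 0.2311]
ee_rot: [0.0, 0.192, 0.981, -0.0]
contact_force: [0.8, 0.5, 0.3]
width: 0.0641
gripper_force: 0.0
t 0.93 pos [0.4601 0.2104 0.2311] F [0.8 0.5 0.3] w 0.0641 gf 0.0
tool x [-0.926  0.377 -0.   ] y [ 0.377  0.926 -0.001] share [-0.43  -0.245  0.405]
```

```bash
python3 -m jog '[{"dx":-0.43,"dy":-0.245,"dz":0.2,"ax":0,"ay":0,"az":0,"grip":0.5},{"dx":-0.43,"dy":-0.245,"dz":0.4,"ax":0,"ay":0,"az":0,"grip":0.5},{"dx":-0.43,"dy":-0.245,"dz":0.4,"ax":0,"ay":0,"az":0,"grip":0.5},{"dx":-0.43,"dy":-0.245,"dz":0.4,"ax":0,"ay":0,"az":0,"grip":0.5},{"dx":-0.43,"dy":-0.245,"dz":0.4,"ax":0,"ay":0,"az":0,"grip":0.5}]'
python3 - <<'E'
from h import *;from rig import manip
share((.5365,.113,.063))
a=manip.get_image("scene");b=manip.get_image("top")
P=manip.get_state()["position"];print(proj(a,P),proj(b,P))
share((.5365,.113,.063))
o=np.hstack([cv2.resize(a["img"][210:360,270:420],(400,400)),cv2.resize(b["img"][230:360,360:490],(400,400))])
cv2.imwrite("pics/near.png",o[...,::-1])
E
```

```text
clock: 1.35
position: [0.5349, 0.1117, 0.1258]
ee_rot: [-0.004, 0.194, 0.981, -0.002]
contact_force: [0.1, -0.8, -0.5]
width: 0.0644
gripper_force: 0.0
t 1.35 pos [0.5349 0.1117 0.1258] F [ 0.1 -0.8 -0.5] w 0.0644 gf 0.0
tool x [-0.925  0.38   0.006] y [ 0.38   0.925 -0.006] share [-0.005  0.009  0.251]
[335.38109443 269.86901534] [428.92438495 305.04663108]
t 1.45 pos [0.5347 0.1151 0.1298] F [0.6 0.3 0.5] w 0.064 gf 0.0
tool x [-0.926  0.378  0.004] y [ 0.378  0.926 -0.001] share [-0.011 -0.005  0.267]
```

View pics/near.png

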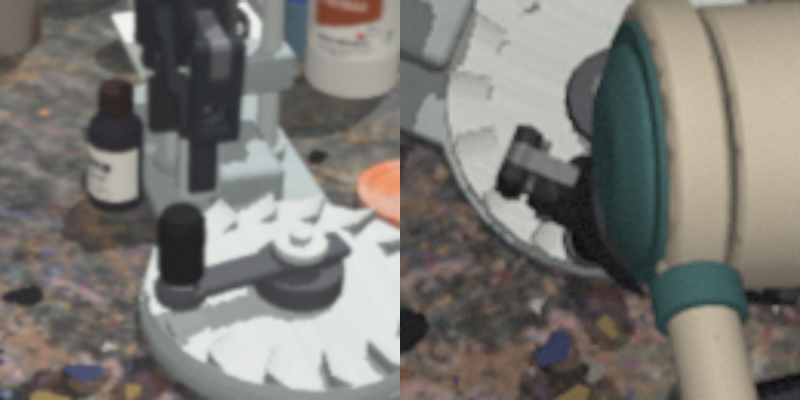

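In the scene crop the fingers (x≈165 and 202, mid 184) stand above the grip (x≈181), within about 1 px of centred. The arm covers the grip in the top view. I'll go straight down and close.

```bash
python3 -m jog '[{"dx":0,"dy":0,"dz":0.07,"ax":0,"ay":0,"az":0,"grip":0.5},{"dx":0,"dy":0,"dz":0.14,"ax":0,"ay":0,"az":0,"grip":0.5},{"dx":0,"dy":0,"dz":0.21,"ax":0,"ay":0,"az":0,"grip":0.5},{"dx":0,"dy":0,"dz":0.265,"ax":0,"ay":0,"az":0,"grip":0.5},{"dx":0,"dy":0,"dz":0.265,"ax":0,"ay":0,"az":0,"grip":0.5}]'
python3 -m jog '[{"dx":0,"dy":0,"dz":0,"ax":0,"ay":0,"az":0,"grip":0},{"dx":0,"dy":0,"dz":0,"ax":0,"ay":0,"az":0,"grip":0},{"dx":0,"dy":0,"dz":0,"ax":0,"ay":0,"az":0,"grip":-0.2}]' 20
python3 - <<'E'
from h import *;from rig import manip
share((.5365,.113,.063))
a=manip.get_image("scene")
cv2.imwrite("pics/near2.png",cv2.resize(a["img"][210:360,270:420],(500,500))[...,::-1])
E
```

```text
clock: 1.87
position: [0.5333, 0.117, 0.064]
ee_rot: [-0.002, 0.191, 0.982, -0.0]
contact_force: [-0.7, 0.8, 0.0]
width: 0.0644
gripper_force: 0.0
clock: 2.12
position: [0.5357, 0.115, 0.0669]
ee_rot: [0.001, 0.191, 0.982, -0.001]
contact_force: [-3.4, -6.9, 5.2]
width: 0.0347
gripper_force: 3.5
t 2.12 pos [0.5357 0.115  0.0669] F [-3.4 -6.9  5.2] w 0.0347 gf 3.5
tool x [-0.927  0.374 -0.002] y [ 0.374  0.927 -0.002] share [-0.006 -0.006  0.016]
```

View pics/near2.png

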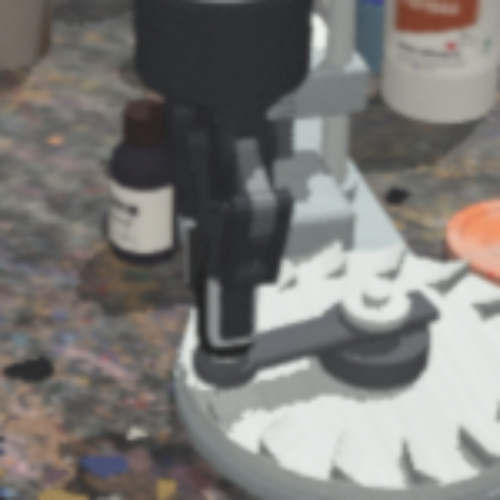

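```bash
python3 -m jog '[{"dx":0,"dy":-0.01,"dz":0,"ax":0,"ay":0,"az":0,"grip":-0.3},{"dx":0,"dy":-0.01,"dz":0,"ax":0,"ay":0,"az":0,"grip":-0.6},{"dx":0,"dy":-0.01,"dz":0,"ax":0,"ay":0,"az":0,"grip":-0.8},{"dx":0,"dy":-0.01,"dz":0,"ax":0,"ay":0,"az":0,"grip":-0.8}]' 60
python3 -m jog '[{"dx":0,"dy":0,"dz":0,"ax":0,"ay":0,"az":0,"grip":-0.8},{"dx":0,"dy":0,"dz":0,"ax":0,"ay":0,"az":0,"grip":-0.8},{"dx":0,"dy":0,"dz":0,"ax":0,"ay":0,"az":0,"grip":-0.8}]' 60
python3 -c "
from h import *;share((.5365,.113,.063))"
```

```text
clock: 2.5
position: [0.5343, 0.1114, 0.0671]
ee_rot: [0.001, 0.191, 0.982, -0.002]
contact_force: [-2.3, -6.7, 6.5]
width: 0.0267
gripper_force: 58.5
clock: 2.75
position: [0.5343, 0.1114, 0.0671]
ee_rot: [0.001, 0.191, 0.982, -0.002]
contact_force: [-3.0, -6.5, 6.5]
width: 0.0269
gripper_force: 58.5
t 2.75 pos [0.5343 0.1114 0.0671] F [-3.  -6.5  6.5] w 0.0269 gf 58.5
tool x [-0.927  0.375 -0.002] y [ 0.375  0.927 -0.003] share [-0.006  0.009  0.016]
```

```bash
python3 -m jog '[{"dx":0.001,"dy":0.008,"dz":0,"ax":0,"ay":0,"az":0,"grip":-0.8},{"dx":0.003,"dy":0.016,"dz":0,"ax":0,"ay":0,"az":0,"grip":-0.8},{"dx":0.003,"dy":0.016,"dz":0,"ax":0,"ay":0,"az":0,"grip":-0.8},{"dx":0.003,"dy":0.016,"dz":0,"ax":0,"ay":0,"az":0,"grip":-0.8}]'
python3 -m jog '[{"dx":0,"dy":0,"dz":-0.02,"ax":0,"ay":0,"az":0,"grip":-0.8},{"dx":0,"dy":0,"dz":-0.02,"ax":0,"ay":0,"az":0,"grip":-0.8},{"dx":0,"dy":0,"dz":-0.02,"ax":0,"ay":0,"az":0,"grip":-0.8}]'
python3 -c "
from h import *;share((.5365,.113,.063))"
```

```text
clock: 3.08
position: [0.5351, 0.1153, 0.0671]
ee_rot: [0.001, 0.191, 0.982, -0.002]
contact_force: [-3.1, -7.3, 6.6]
width: 0.0263
gripper_force: 58.6
clock: 3.33
position: [0.5347, 0.1149, 0.0707]
ee_rot: [0.0, 0.191, 0.982, -0.002]
contact_force: [-1.1, -6.6, -5.7]
width: 0.026
gripper_force: 59.2
t 3.33 pos [0.5347 0.1149 0.0707] F [-1.1 -6.6 -5.7] w 0.026 gf 59.2
tool x [-0.927  0.375 -0.001] y [ 0.375  0.927 -0.005] share [-0.009 -0.004  0.031]
```

The load is on the gripper: the force stayed about 7 N while the grip moved 4 mm. Now I lift the pawl.

```bash
python3 -m jog '[{"dx":0,"dy":0,"dz":-0.01,"ax":0,"ay":0,"az":0,"grip":-0.8},{"dx":0,"dy":0,"dz":-0.02,"ax":0,"ay":0,"az":0,"grip":-0.8},{"dx":0,"dy":0,"dz":-0.03,"ax":0,"ay":0,"az":0,"grip":-0.8},{"dx":0,"dy":0,"dz":-0.03,"ax":0,"ay":0,"az":0,"grip":-0.8}]'
python3 -m jog '[{"dx":0,"dy":0,"dz":-0.008,"ax":0,"ay":0,"az":0,"grip":-0.8},{"dx":0,"dy":0,"dz":-0.016,"ax":0,"ay":0,"az":0,"grip":-0.8},{"dx":0,"dy":0,"dz":-0.016,"ax":0,"ay":0,"az":0,"grip":-0.8}]'
python3 - <<'E'
from h import *;from rig import manip
share((.5365,.113,.08))
a=manip.get_image("scene");np.savez("scene1.npz",**a)
cv2.imwrite("pics/near3.png",cv2.resize(a["img"][170:370,270:470],(600,600),interpolation=2)[...,::-1])
E
```

```text
clock: 3.67
position: [0.5347, 0.1149, 0.078]
ee_rot: [0.0, 0.191, 0.982, -0.003]
contact_force: [0.3, -8.0, -5.1]
width: 0.0264
gripper_force: 59.3
clock: 3.92
position: [0.5347, 0.1148, 0.0818]
ee_rot: [-0.0, 0.191, 0.982, -0.003]
contact_force: [-0.8, -8.3, -5.4]
width: 0.0268
gripper_force: 59.3
t 3.92 pos [0.5347 0.1148 0.0818] F [-0.8 -8.3 -5.4] w 0.0268 gf 59.3
tool x [-0.927  0.375 -0.001] y [ 0.375  0.927 -0.005] share [-0.01  -0.004  0.007]
```

View pics/near3.png

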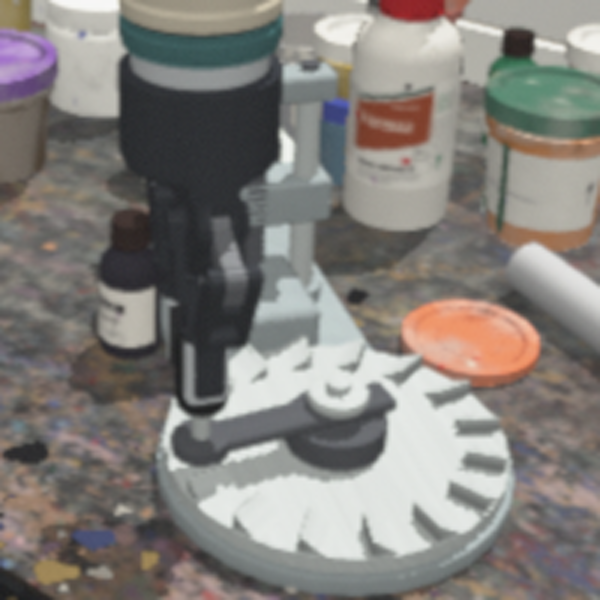

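The grip has risen, with the pin visible under it at crop (200,430), and the load is held. Next I compute the arc.

```bash
cat > arc.py <<'E'
from h import *
C=np.array([.613,.094]);X=np.array([-.927,.375]);Y=np.array([.375,.927])
def table(th,steps):
    for st in steps:
        r=[]
        for k in range(1,6):
            b=th+st*k;d=.08*np.array([np.cos(b)-np.cos(th),np.sin(b)-np.sin(th)])/.25
            r.append((round(float(d@X),3),round(float(d@Y),3)))
        print(round(np.degrees(th),1),r);th+=5*st
if __name__=="__main__":
    import sys;table(np.radians(float(sys.argv[1])),[float(v) for v in sys.argv[2:]])
E
python3 arc.py 165.1 .03 .04 .04 .03 .02
```

```text
165.1 [(-0.001, -0.01), (-0.003, -0.019), (-0.005, -0.028), (-0.007, -0.038), (-0.009, -0.047)]
173.7 [(-0.004, -0.012), (-0.008, -0.024), (-0.013, -0.036), (-0.018, -0.048), (-0.023, -0.059)]
185.2 [(-0.006, -0.011), (-0.013, -0.022), (-0.02, -0.033), (-0.027, -0.043), (-0.035, -0.054)]
196.6 [(-0.006, -0.007), (-0.012, -0.015), (-0.019, -0.022), (-0.026, -0.028), (-0.033, -0.035)]
205.2 [(-0.005, -0.004), (-0.01, -0.009), (-0.014, -0.013), (-0.019, -0.017), (-0.025, -0.021)]
```

```bash
python3 -m jog '[{"dx":-0.001,"dy":-0.01,"dz":0,"ax":0,"ay":0,"az":0,"grip":-0.8},{"dx":-0.003,"dy":-0.019,"dz":0,"ax":0,"ay":0,"az":0,"grip":-0.8},{"dx":-0.005,"dy":-0.028,"dz":0,"ax":0,"ay":0,"az":0,"grip":-0.8},{"dx":-0.007,"dy":-0.038,"dz":0,"ax":0,"ay":0,"az":0,"grip":-0.8},{"dx":-0.009,"dy":-0.047,"dz":0,"ax":0,"ay":0,"az":0,"grip":-0.8}]'
cat >> arc.py <<'E'
def st(quiet=False):
    from rig import manip
    s=manip.get_state();p=s["position"];d=p[:2]-C;th=np.arctan2(d[1],d[0])%(2*np.pi);F=s["contact_force"];u=d/np.linalg.norm(d);t=np.array([-u[1],u[0]])
    print(f"T{s['clock']:.2f} deg{np.degrees(th):.1f} crank{th-np.radians(167.5):.3f} r{np.linalg.norm(d)*1e3:.1f} z{p[2]*1e3:.1f} Ft{F[:2]@t:.1f} Fr{F[:2]@u:.1f} Fz{F[2]:.1f}")
    return F[:2]@t
E
python3 -c "
import arc;arc.st()"
```

```text
clock: 4.38
position: [0.5326, 0.1031, 0.0816]
ee_rot: [0.0, 0.191, 0.982, -0.002]
contact_force: [0.0, -7.8, -5.7]
width: 0.0266
gripper_force: 59.3
T4.38 deg173.5 crank0.105 r80.9 z81.6 Ft7.8 Fr-0.9 Fz-5.7
```

The pawl is past tooth 0 with the load still carried, so it is clear. I continue with a guard between calls.

```bash
g(){ python3 -c "
import arc,sys;sys.exit(not 4<arc.st()<12)"; }
python3 -m jog '[{"dx":-0.004,"dy":-0.012,"dz":0,"ax":0,"ay":0,"az":0,"grip":-0.8},{"dx":-0.008,"dy":-0.024,"dz":0,"ax":0,"ay":0,"az":0,"grip":-0.8},{"dx":-0.013,"dy":-0.036,"dz":0,"ax":0,"ay":0,"az":0,"grip":-0.8},{"dx":-0.018,"dy":-0.048,"dz":0,"ax":0,"ay":0,"az":0,"grip":-0.8},{"dx":-0.023,"dy":-0.059,"dz":0,"ax":0,"ay":0,"az":0,"grip":-0.8}]' >/dev/null; g && 
python3 -m jog '[{"dx":-0.006,"dy":-0.011,"dz":0,"ax":0,"ay":0,"az":0,"grip":-0.8},{"dx":-0.013,"dy":-0.022,"dz":0,"ax":0,"ay":0,"az":0,"grip":-0.8},{"dx":-0.02,"dy":-0.033,"dz":0,"ax":0,"ay":0,"az":0,"grip":-0.8},{"dx":-0.027,"dy":-0.043,"dz":0,"ax":0,"ay":0,"az":0,"grip":-0.8},{"dx":-0.035,"dy":-0.054,"dz":0,"ax":0,"ay":0,"az":0,"grip":-0.8}]' >/dev/null; g && 
python3 -m jog '[{"dx":-0.006,"dy":-0.007,"dz":0,"ax":0,"ay":0,"az":0,"grip":-0.8},{"dx":-0.012,"dy":-0.015,"dz":0,"ax":0,"ay":0,"az":0,"grip":-0.8},{"dx":-0.019,"dy":-0.022,"dz":0,"ax":0,"ay":0,"az":0,"grip":-0.8},{"dx":-0.026,"dy":-0.028,"dz":0,"ax":0,"ay":0,"az":0,"grip":-0.8},{"dx":-0.033,"dy":-0.035,"dz":0,"ax":0,"ay":0,"az":0,"grip":-0.8}]' >/dev/null; g; python3 arc.py 205.2 .02 .014 .014 .014 .014 .014 .014
```

```text
T4.80 deg184.8 crank0.301 r80.7 z81.7 Ft7.2 Fr-0.4 Fz-6.6
T5.22 deg196.3 crank0.502 r80.3 z81.8 Ft7.1 Fr0.6 Fz-6.6
T5.63 deg205.0 crank0.654 r80.1 z81.8 Ft8.1 Fr3.0 Fz-6.0
205.2 [(-0.005, -0.004), (-0.01, -0.009), (-0.014, -0.013), (-0.019, -0.017), (-0.025, -0.021)]
210.9 [(-0.004, -0.003), (-0.007, -0.005), (-0.011, -0.008), (-0.015, -0.01), (-0.018, -0.013)]
214.9 [(-0.004, -0.002), (-0.008, -0.005), (-0.011, -0.007), (-0.015, -0.009), (-0.019, -0.012)]
219.0 [(-0.004, -0.002), (-0.008, -0.004), (-0.012, -0.006), (-0.016, -0.008), (-0.02, -0.01)]
223.0 [(-0.004, -0.002), (-0.008, -0.004), (-0.012, -0.005), (-0.016, -0.007), (-0.021, -0.009)]
227.0 [(-0.004, -0.002), (-0.008, -0.003), (-0.013, -0.005), (-0.017, -0.006), (-0.021, -0.007)]
231.0 [(-0.004, -0.001), (-0.009, -0.002), (-0.013, -0.004), (-0.017, -0.005), (-0.022, -0.006)]
```

```bash
g(){ python3 -c "
import arc,sys;sys.exit(not 4<arc.st()<12)"; }
python3 -m jog '[{"dx":-0.005,"dy":-0.005,"dz":0,"ax":0,"ay":0,"az":0,"grip":-0.8},{"dx":-0.009,"dy":-0.011,"dz":0,"ax":0,"ay":0,"az":0,"grip":-0.8},{"dx":-0.013,"dy":-0.016,"dz":0,"ax":0,"ay":0,"az":0,"grip":-0.8},{"dx":-0.018,"dy":-0.021,"dz":0,"ax":0,"ay":0,"az":0,"grip":-0.8},{"dx":-0.023,"dy":-0.025,"dz":0,"ax":0,"ay":0,"az":0,"grip":-0.8}]' >/dev/null; g && 
python3 -m jog '[{"dx":-0.004,"dy":-0.003,"dz":0,"ax":0,"ay":0,"az":0,"grip":-0.8},{"dx":-0.007,"dy":-0.005,"dz":0,"ax":0,"ay":0,"az":0,"grip":-0.8},{"dx":-0.011,"dy":-0.008,"dz":0,"ax":0,"ay":0,"az":0,"grip":-0.8},{"dx":-0.015,"dy":-0.01,"dz":0,"ax":0,"ay":0,"az":0,"grip":-0.8},{"dx":-0.018,"dy":-0.013,"dz":0,"ax":0,"ay":0,"az":0,"grip":-0.8}]' >/dev/null; g && 
python3 -m jog '[{"dx":-0.004,"dy":-0.002,"dz":0,"ax":0,"ay":0,"az":0,"grip":-0.8},{"dx":-0.008,"dy":-0.005,"dz":0,"ax":0,"ay":0,"az":0,"grip":-0.8},{"dx":-0.011,"dy":-0.007,"dz":0,"ax":0,"ay":0,"az":0,"grip":-0.8},{"dx":-0.015,"dy":-0.009,"dz":0,"ax":0,"ay":0,"az":0,"grip":-0.8},{"dx":-0.019,"dy":-0.012,"dz":0,"ax":0,"ay":0,"az":0,"grip":-0.8}]' >/dev/null; g && 
python3 -m jog '[{"dx":-0.004,"dy":-0.002,"dz":0,"ax":0,"ay":0,"az":0,"grip":-0.8},{"dx":-0.008,"dy":-0.004,"dz":0,"ax":0,"ay":0,"az":0,"grip":-0.8},{"dx":-0.012,"dy":-0.006,"dz":0,"ax":0,"ay":0,"az":0,"grip":-0.8},{"dx":-0.016,"dy":-0.008,"dz":0,"ax":0,"ay":0,"az":0,"grip":-0.8},{"dx":-0.02,"dy":-0.01,"dz":0,"ax":0,"ay":0,"az":0,"grip":-0.8}]' >/dev/null; g
```

```text
T6.05 deg211.3 crank0.765 r80.1 z82.2 Ft7.8 Fr2.2 Fz-6.4
T6.47 deg215.4 crank0.836 r80.0 z82.2 Ft8.0 Fr2.0 Fz-4.9
T6.88 deg219.5 crank0.908 r79.9 z82.3 Ft8.2 Fr1.7 Fz-6.2
T7.30 deg223.7 crank0.980 r79.8 z82.4 Ft8.1 Fr2.8 Fz-5.2
```

```bash
g(){ python3 -c "
import arc,sys;sys.exit(not 5.5<arc.st()<12)"; }
python3 -m jog '[{"dx":-0.004,"dy":-0.002,"dz":0,"ax":0,"ay":0,"az":0,"grip":-0.8},{"dx":-0.008,"dy":-0.004,"dz":0,"ax":0,"ay":0,"az":0,"grip":-0.8},{"dx":-0.012,"dy":-0.006,"dz":0,"ax":0,"ay":0,"az":0,"grip":-0.8},{"dx":-0.016,"dy":-0.008,"dz":0,"ax":0,"ay":0,"az":0,"grip":-0.8},{"dx":-0.02,"dy":-0.011,"dz":0,"ax":0,"ay":0,"az":0,"grip":-0.8}]' >/dev/null; g && 
python3 -m jog '[{"dx":-0.004,"dy":-0.002,"dz":0,"ax":0,"ay":0,"az":0,"grip":-0.8},{"dx":-0.008,"dy":-0.003,"dz":0,"ax":0,"ay":0,"az":0,"grip":-0.8},{"dx":-0.013,"dy":-0.005,"dz":0,"ax":0,"ay":0,"az":0,"grip":-0.8},{"dx":-0.017,"dy":-0.006,"dz":0,"ax":0,"ay":0,"az":0,"grip":-0.8},{"dx":-0.021,"dy":-0.008,"dz":0,"ax":0,"ay":0,"az":0,"grip":-0.8}]' >/dev/null; g && 
python3 -m jog '[{"dx":-0.004,"dy":-0.001,"dz":0,"ax":0,"ay":0,"az":0,"grip":-0.8},{"dx":-0.009,"dy":-0.002,"dz":0,"ax":0,"ay":0,"az":0,"grip":-0.8},{"dx":-0.013,"dy":-0.004,"dz":0,"ax":0,"ay":0,"az":0,"grip":-0.8},{"dx":-0.017,"dy":-0.005,"dz":0,"ax":0,"ay":0,"az":0,"grip":-0.8},{"dx":-0.022,"dy":-0.006,"dz":0,"ax":0,"ay":0,"az":0,"grip":-0.8}]' >/dev/null; g; python3 arc.py 235.8 .014 .014 .014 .014 .014 .014 .014 .014 .014 .014 .014 .014
```

```text
T7.72 deg228.0 crank1.055 r79.8 z82.5 Ft6.9 Fr1.6 Fz-6.0
T8.13 deg232.2 crank1.129 r79.7 z82.7 Ft7.8 Fr1.2 Fz-6.6
T8.55 deg236.4 crank1.203 r79.6 z82.8 Ft6.5 Fr1.0 Fz-6.1
235.8 [(-0.004, -0.001), (-0.009, -0.002), (-0.013, -0.003), (-0.018, -0.003), (-0.022, -0.004)]
239.8 [(-0.004, -0.001), (-0.009, -0.001), (-0.013, -0.002), (-0.018, -0.002), (-0.022, -0.002)]
243.8 [(-0.004, -0.0), (-0.009, -0.001), (-0.013, -0.001), (-0.018, -0.001), (-0.022, -0.001)]
247.8 [(-0.004, 0.0), (-0.009, 0.0), (-0.013, 0.0), (-0.018, 0.0), (-0.022, 0.001)]
251.8 [(-0.004, 0.0), (-0.009, 0.001), (-0.013, 0.001), (-0.018, 0.002), (-0.022, 0.002)]
255.9 [(-0.004, 0.001), (-0.009, 0.001), (-0.013, 0.002), (-0.018, 0.003), (-0.022, 0.004)]
259.9 [(-0.004, 0.001), (-0.009, 0.002), (-0.013, 0.003), (-0.017, 0.004), (-0.022, 0.005)]
263.9 [(-0.004, 0.001), (-0.009, 0.003), (-0.013, 0.004), (-0.017, 0.005), (-0.021, 0.007)]
267.9 [(-0.004, 0.002), (-0.008, 0.003), (-0.013, 0.005), (-0.017, 0.007), (-0.021, 0.008)]
271.9 [(-0.004, 0.002), (-0.008, 0.004), (-0.012, 0.006), (-0.016, 0.008), (-0.02, 0.01)]
275.9 [(-0.004, 0.002), (-0.008, 0.004), (-0.012, 0.007), (-0.016, 0.009), (-0.019, 0.011)]
279.9 [(-0.004, 0.002), (-0.008, 0.005), (-0.011, 0.007), (-0.015, 0.01), (-0.019, 0.013)]
```

```bash
g(){ python3 -c "
import arc,sys;sys.exit(not 5<arc.st()<12)"; }
python3 -m jog '[{"dx":-0.004,"dy":-0.001,"dz":0.001,"ax":0,"ay":0,"az":0,"grip":-0.8},{"dx":-0.009,"dy":-0.002,"dz":0.002,"ax":0,"ay":0,"az":0,"grip":-0.8},{"dx":-0.013,"dy":-0.003,"dz":0.003,"ax":0,"ay":0,"az":0,"grip":-0.8},{"dx":-0.018,"dy":-0.003,"dz":0.004,"ax":0,"ay":0,"az":0,"grip":-0.8},{"dx":-0.022,"dy":-0.004,"dz":0.004,"ax":0,"ay":0,"az":0,"grip":-0.8}]' >/dev/null; g && 
python3 -m jog '[{"dx":-0.004,"dy":-0.001,"dz":0,"ax":0,"ay":0,"az":0,"grip":-0.8},{"dx":-0.009,"dy":-0.001,"dz":0,"ax":0,"ay":0,"az":0,"grip":-0.8},{"dx":-0.013,"dy":-0.002,"dz":0,"ax":0,"ay":0,"az":0,"grip":-0.8},{"dx":-0.018,"dy":-0.002,"dz":0,"ax":0,"ay":0,"az":0,"grip":-0.8},{"dx":-0.022,"dy":-0.002,"dz":0,"ax":0,"ay":0,"az":0,"grip":-0.8}]' >/dev/null; g && 
python3 -m jog '[{"dx":-0.004,"dy":0,"dz":0,"ax":0,"ay":0,"az":0,"grip":-0.8},{"dx":-0.009,"dy":-0.001,"dz":0,"ax":0,"ay":0,"az":0,"grip":-0.8},{"dx":-0.013,"dy":-0.001,"dz":0,"ax":0,"ay":0,"az":0,"grip":-0.8},{"dx":-0.018,"dy":-0.001,"dz":0,"ax":0,"ay":0,"az":0,"grip":-0.8},{"dx":-0.022,"dy":-0.001,"dz":0,"ax":0,"ay":0,"az":0,"grip":-0.8}]' >/dev/null; g && 
python3 -m jog '[{"dx":-0.004,"dy":0,"dz":0,"ax":0,"ay":0,"az":0,"grip":-0.8},{"dx":-0.009,"dy":0,"dz":0,"ax":0,"ay":0,"az":0,"grip":-0.8},{"dx":-0.013,"dy":0,"dz":0,"ax":0,"ay":0,"az":0,"grip":-0.8},{"dx":-0.018,"dy":0,"dz":0,"ax":0,"ay":0,"az":0,"grip":-0.8},{"dx":-0.022,"dy":0.001,"dz":0,"ax":0,"ay":0,"az":0,"grip":-0.8}]' >/dev/null; g
```

```text
T8.97 deg240.6 crank1.276 r79.5 z81.8 Ft7.1 Fr2.1 Fz-5.9
T9.38 deg244.7 crank1.348 r79.4 z81.9 Ft8.1 Fr2.8 Fz-6.1
T9.80 deg248.8 crank1.419 r79.3 z82.0 Ft6.9 Fr1.8 Fz-6.3
T10.22 deg252.9 crank1.490 r79.2 z82.0 Ft7.7 Fr2.6 Fz-6.6
```

```bash
g(){ python3 -c "
import arc,sys;sys.exit(not 5<arc.st()<12)"; }
python3 -m jog '[{"dx":-0.004,"dy":-0.001,"dz":0,"ax":0,"ay":0,"az":0,"grip":-0.8},{"dx":-0.009,"dy":-0.001,"dz":0,"ax":0,"ay":0,"az":0,"grip":-0.8},{"dx":-0.013,"dy":-0.001,"dz":0,"ax":0,"ay":0,"az":0,"grip":-0.8},{"dx":-0.018,"dy":-0.001,"dz":0,"ax":0,"ay":0,"az":0,"grip":-0.8},{"dx":-0.022,"dy":-0.001,"dz":0,"ax":0,"ay":0,"az":0,"grip":-0.8}]' >/dev/null; g && 
python3 -m jog '[{"dx":-0.004,"dy":0.001,"dz":0,"ax":0,"ay":0,"az":0,"grip":-0.8},{"dx":-0.009,"dy":0.001,"dz":0,"ax":0,"ay":0,"az":0,"grip":-0.8},{"dx":-0.013,"dy":0.002,"dz":0,"ax":0,"ay":0,"az":0,"grip":-0.8},{"dx":-0.018,"dy":0.002,"dz":0,"ax":0,"ay":0,"az":0,"grip":-0.8},{"dx":-0.022,"dy":0.003,"dz":0,"ax":0,"ay":0,"az":0,"grip":-0.8}]' >/dev/null; g && 
python3 -m jog '[{"dx":-0.004,"dy":0.001,"dz":0,"ax":0,"ay":0,"az":0,"grip":-0.8},{"dx":-0.009,"dy":0.002,"dz":0,"ax":0,"ay":0,"az":0,"grip":-0.8},{"dx":-0.013,"dy":0.003,"dz":0,"ax":0,"ay":0,"az":0,"grip":-0.8},{"dx":-0.017,"dy":0.004,"dz":0,"ax":0,"ay":0,"az":0,"grip":-0.8},{"dx":-0.022,"dy":0.005,"dz":0,"ax":0,"ay":0,"az":0,"grip":-0.8}]' >/dev/null; g && 
python3 -m jog '[{"dx":-0.004,"dy":0.001,"dz":0,"ax":0,"ay":0,"az":0,"grip":-0.8},{"dx":-0.009,"dy":0.003,"dz":0,"ax":0,"ay":0,"az":0,"grip":-0.8},{"dx":-0.013,"dy":0.004,"dz":0,"ax":0,"ay":0,"az":0,"grip":-0.8},{"dx":-0.017,"dy":0.005,"dz":0,"ax":0,"ay":0,"az":0,"grip":-0.8},{"dx":-0.021,"dy":0.006,"dz":0,"ax":0,"ay":0,"az":0,"grip":-0.8}]' >/dev/null; g
```

```text
T10.63 deg256.9 crank1.561 r79.3 z82.1 Ft7.6 Fr0.8 Fz-6.0
T11.05 deg261.0 crank1.631 r79.3 z82.2 Ft7.5 Fr0.1 Fz-6.3
T11.47 deg265.0 crank1.701 r79.2 z82.1 Ft8.3 Fr0.6 Fz-5.8
T11.88 deg269.0 crank1.771 r79.2 z82.2 Ft7.2 Fr-0.5 Fz-6.6
```

```bash
g(){ python3 -c "
import arc,sys;sys.exit(not 5<arc.st()<12)"; }
python3 -m jog '[{"dx":-0.004,"dy":0.002,"dz":0,"ax":0,"ay":0,"az":0,"grip":-0.8},{"dx":-0.008,"dy":0.003,"dz":0,"ax":0,"ay":0,"az":0,"grip":-0.8},{"dx":-0.013,"dy":0.005,"dz":0,"ax":0,"ay":0,"az":0,"grip":-0.8},{"dx":-0.017,"dy":0.007,"dz":0,"ax":0,"ay":0,"az":0,"grip":-0.8},{"dx":-0.021,"dy":0.008,"dz":0,"ax":0,"ay":0,"az":0,"grip":-0.8}]' >/dev/null; g && 
python3 -m jog '[{"dx":-0.004,"dy":0.002,"dz":0,"ax":0,"ay":0,"az":0,"grip":-0.8},{"dx":-0.008,"dy":0.004,"dz":0,"ax":0,"ay":0,"az":0,"grip":-0.8},{"dx":-0.012,"dy":0.006,"dz":0,"ax":0,"ay":0,"az":0,"grip":-0.8},{"dx":-0.016,"dy":0.008,"dz":0,"ax":0,"ay":0,"az":0,"grip":-0.8},{"dx":-0.02,"dy":0.01,"dz":0,"ax":0,"ay":0,"az":0,"grip":-0.8}]' >/dev/null; g && 
python3 -m jog '[{"dx":-0.004,"dy":0.002,"dz":0,"ax":0,"ay":0,"az":0,"grip":-0.8},{"dx":-0.008,"dy":0.004,"dz":0,"ax":0,"ay":0,"az":0,"grip":-0.8},{"dx":-0.012,"dy":0.007,"dz":0,"ax":0,"ay":0,"az":0,"grip":-0.8},{"dx":-0.016,"dy":0.009,"dz":0,"ax":0,"ay":0,"az":0,"grip":-0.8},{"dx":-0.019,"dy":0.011,"dz":0,"ax":0,"ay":0,"az":0,"grip":-0.8}]' >/dev/null; g && 
python3 -m jog '[{"dx":-0.004,"dy":0.002,"dz":0,"ax":0,"ay":0,"az":0,"grip":-0.8},{"dx":-0.008,"dy":0.005,"dz":0,"ax":0,"ay":0,"az":0,"grip":-0.8},{"dx":-0.011,"dy":0.007,"dz":0,"ax":0,"ay":0,"az":0,"grip":-0.8},{"dx":-0.015,"dy":0.01,"dz":0,"ax":0,"ay":0,"az":0,"grip":-0.8},{"dx":-0.019,"dy":0.013,"dz":0,"ax":0,"ay":0,"az":0,"grip":-0.8}]' >/dev/null; g
```

```text
T12.30 deg273.0 crank1.842 r79.1 z82.1 Ft7.3 Fr0.1 Fz-6.6
T12.72 deg277.0 crank1.911 r79.1 z82.1 Ft7.5 Fr0.3 Fz-7.0
T13.13 deg281.0 crank1.981 r79.0 z82.1 Ft7.3 Fr0.6 Fz-5.9
T13.55 deg285.1 crank2.053 r78.9 z82.1 Ft8.3 Fr0.8 Fz-6.4
```

```bash
python3 arc.py 285.1 .012 .012 .012 .012 .012 .012
python3 - <<'E'
from h import *;from rig import manip
a=manip.get_image("scene");b=manip.get_image("top")
o=np.hstack([cv2.resize(a["img"][150:350,270:470],(400,400)),cv2.resize(b["img"][140:340,240:440],(400,400))])
cv2.imwrite("pics/p4.png",o[...,::-1])
E
```

```text
285.1 [(-0.003, 0.002), (-0.006, 0.005), (-0.009, 0.007), (-0.012, 0.01), (-0.015, 0.012)]
288.5 [(-0.003, 0.003), (-0.006, 0.005), (-0.009, 0.008), (-0.011, 0.01), (-0.014, 0.013)]
292.0 [(-0.003, 0.003), (-0.005, 0.005), (-0.008, 0.008), (-0.011, 0.011), (-0.013, 0.014)]
295.4 [(-0.003, 0.003), (-0.005, 0.006), (-0.008, 0.009), (-0.01, 0.012), (-0.013, 0.015)]
298.9 [(-0.002, 0.003), (-0.005, 0.006), (-0.007, 0.009), (-0.009, 0.012), (-0.012, 0.015)]
302.3 [(-0.002, 0.003), (-0.004, 0.006), (-0.007, 0.009), (-0.009, 0.013), (-0.011, 0.016)]
```

View pics/p4.png

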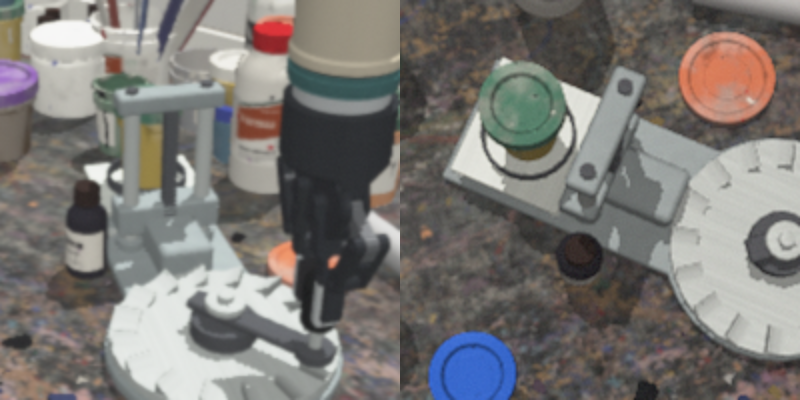

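The plate is low and the tub (crop 525,105) is standing, with the grip held and the pawl raised. I keep going slowly.

```bash
g(){ python3 -c "
import arc,sys;sys.exit(not 5.5<arc.st()<12)"; }
python3 -m jog '[{"dx":-0.003,"dy":0.002,"dz":0,"ax":0,"ay":0,"az":0,"grip":-0.8},{"dx":-0.006,"dy":0.005,"dz":0,"ax":0,"ay":0,"az":0,"grip":-0.8},{"dx":-0.009,"dy":0.007,"dz":0,"ax":0,"ay":0,"az":0,"grip":-0.8},{"dx":-0.012,"dy":0.01,"dz":0,"ax":0,"ay":0,"az":0,"grip":-0.8},{"dx":-0.015,"dy":0.012,"dz":0,"ax":0,"ay":0,"az":0,"grip":-0.8}]' >/dev/null; g && 
python3 -m jog '[{"dx":-0.003,"dy":0.003,"dz":0,"ax":0,"ay":0,"az":0,"grip":-0.8},{"dx":-0.006,"dy":0.005,"dz":0,"ax":0,"ay":0,"az":0,"grip":-0.8},{"dx":-0.009,"dy":0.008,"dz":0,"ax":0,"ay":0,"az":0,"grip":-0.8},{"dx":-0.011,"dy":0.01,"dz":0,"ax":0,"ay":0,"az":0,"grip":-0.8},{"dx":-0.014,"dy":0.013,"dz":0,"ax":0,"ay":0,"az":0,"grip":-0.8}]' >/dev/null; g && 
python3 -m jog '[{"dx":-0.003,"dy":0.003,"dz":0,"ax":0,"ay":0,"az":0,"grip":-0.8},{"dx":-0.005,"dy":0.005,"dz":0,"ax":0,"ay":0,"az":0,"grip":-0.8},{"dx":-0.008,"dy":0.008,"dz":0,"ax":0,"ay":0,"az":0,"grip":-0.8},{"dx":-0.011,"dy":0.011,"dz":0,"ax":0,"ay":0,"az":0,"grip":-0.8},{"dx":-0.013,"dy":0.014,"dz":0,"ax":0,"ay":0,"az":0,"grip":-0.8}]' >/dev/null; g
```

```text
T14.07 deg286.1 crank2.070 r78.8 z81.1 Ft3.1 Fr2.5 Fz-6.1
T14.07 deg286.1 crank2.070 r78.8 z81.1 Ft3.1 Fr2.5 Fz-6.1
T14.07 deg286.1 crank2.070 r78.8 z81.1 Ft3.1 Fr2.5 Fz-6.1
```

Landing is felt: the grip stopped at 2.07 rad and the pull is fading. I ease on a little further so the screw takes the whole weight.

```bash
g(){ python3 -c "
import arc,sys;sys.exit(not 1<arc.st()<12)"; }
python3 -m jog '[{"dx":-0.002,"dy":0.001,"dz":0,"ax":0,"ay":0,"az":0,"grip":-0.8},{"dx":-0.004,"dy":0.003,"dz":0,"ax":0,"ay":0,"az":0,"grip":-0.8},{"dx":-0.005,"dy":0.004,"dz":0,"ax":0,"ay":0,"az":0,"grip":-0.8},{"dx":-0.005,"dy":0.004,"dz":0,"ax":0,"ay":0,"az":0,"grip":-0.8},{"dx":-0.005,"dy":0.004,"dz":0,"ax":0,"ay":0,"az":0,"grip":-0.8}]' >/dev/null; g &&
python3 -m jog '[{"dx":-0.002,"dy":0.001,"dz":0,"ax":0,"ay":0,"az":0,"grip":-0.8},{"dx":-0.004,"dy":0.003,"dz":0,"ax":0,"ay":0,"az":0,"grip":-0.8},{"dx":-0.005,"dy":0.004,"dz":0,"ax":0,"ay":0,"az":0,"grip":-0.8},{"dx":-0.005,"dy":0.004,"dz":0,"ax":0,"ay":0,"az":0,"grip":-0.8},{"dx":-0.005,"dy":0.004,"dz":0,"ax":0,"ay":0,"az":0,"grip":-0.8}]' >/dev/null; g
```

```text
T14.48 deg286.2 crank2.071 r78.6 z80.5 Ft2.9 Fr4.7 Fz-6.0
T14.90 deg286.5 crank2.076 r78.6 z80.2 Ft-0.2 Fr4.8 Fz-6.1
```

```bash
python3 -m jog '[{"dx":-0.003,"dy":-0.001,"dz":0,"ax":0,"ay":0,"az":0,"grip":-0.8},{"dx":-0.006,"dy":-0.002,"dz":0,"ax":0,"ay":0,"az":0,"grip":-0.8},{"dx":-0.01,"dy":-0.002,"dz":0,"ax":0,"ay":0,"az":0,"grip":-0.8},{"dx":-0.01,"dy":-0.002,"dz":0,"ax":0,"ay":0,"az":0,"grip":-0.8},{"dx":-0.01,"dy":-0.002,"dz":0,"ax":0,"ay":0,"az":0,"grip":-0.8}]' >/dev/null;python3 -c "
import arc;arc.st()"
```

```text
T15.32 deg287.0 crank2.086 r79.1 z79.7 Ft-4.9 Fr1.8 Fz-5.3
```

The full weight is on the screw, with about 5 N of resistance at the grip. I relax slightly, then let the pawl down gently.

```bash
g(){ python3 -c "
import arc,sys
from rig import manip
arc.st();sys.exit(not manip.get_state()['contact_force'][2]<-2)"; }
python3 -m jog '[{"dx":0.002,"dy":-0.002,"dz":0,"ax":0,"ay":0,"az":0,"grip":-0.8},{"dx":0.004,"dy":-0.003,"dz":0.005,"ax":0,"ay":0,"az":0,"grip":-0.8},{"dx":0.004,"dy":-0.003,"dz":0.01,"ax":0,"ay":0,"az":0,"grip":-0.8},{"dx":0.004,"dy":-0.003,"dz":0.01,"ax":0,"ay":0,"az":0,"grip":-0.8}]' >/dev/null; g &&
python3 -m jog '[{"dx":0,"dy":0,"dz":0.005,"ax":0,"ay":0,"az":0,"grip":-0.8},{"dx":0,"dy":0,"dz":0.01,"ax":0,"ay":0,"az":0,"grip":-0.8},{"dx":0,"dy":0,"dz":0.01,"ax":0,"ay":0,"az":0,"grip":-0.8}]' >/dev/null; g &&
python3 -m jog '[{"dx":0,"dy":0,"dz":0.005,"ax":0,"ay":0,"az":0,"grip":-0.8},{"dx":0,"dy":0,"dz":0.01,"ax":0,"ay":0,"az":0,"grip":-0.8},{"dx":0,"dy":0,"dz":0.01,"ax":0,"ay":0,"az":0,"grip":-0.8}]' >/dev/null; g
```

```text
T15.65 deg287.0 crank2.086 r79.3 z77.5 Ft-5.3 Fr1.0 Fz-5.0
T15.90 deg287.1 crank2.088 r79.4 z75.6 Ft-5.6 Fr-0.7 Fz-2.8
T16.15 deg287.3 crank2.091 r79.5 z75.1 Ft-8.1 Fr-0.7 Fz5.5
```

The pawl is down on a tooth's slope. I unload the sideways push before releasing.

```bash
python3 -m jog '[{"dx":0.004,"dy":-0.003,"dz":-0.003,"ax":0,"ay":0,"az":0,"grip":-0.8},{"dx":0.008,"dy":-0.006,"dz":-0.008,"ax":0,"ay":0,"az":0,"grip":-0.8},{"dx":0.011,"dy":-0.009,"dz":-0.008,"ax":0,"ay":0,"az":0,"grip":-0.8},{"dx":0.011,"dy":-0.009,"dz":-0.008,"ax":0,"ay":0,"az":0,"grip":-0.8}]' >/dev/null;python3 -c "
import arc;arc.st()"
```

```text
T16.48 deg286.5 crank2.077 r79.4 z75.7 Ft-0.1 Fr-2.1 Fz-2.6
```

```bash
python3 -m jog '[{"dx":0,"dy":0,"dz":0.005,"ax":0,"ay":0,"az":0,"grip":-0.8},{"dx":0,"dy":0,"dz":0.005,"ax":0,"ay":0,"az":0,"grip":-0.8},{"dx":0,"dy":0,"dz":0.005,"ax":0,"ay":0,"az":0,"grip":-0.8}]' >/dev/null;python3 -c "
import arc;arc.st()"
python3 -m jog '[{"dx":0,"dy":0,"dz":0,"ax":0,"ay":0,"az":0,"grip":-0.2},{"dx":0,"dy":0,"dz":0,"ax":0,"ay":0,"az":0,"grip":0},{"dx":0,"dy":0,"dz":0,"ax":0,"ay":0,"az":0,"grip":0.3},{"dx":0,"dy":0,"dz":0,"ax":0,"ay":0,"az":0,"grip":0.4},{"dx":0,"dy":0,"dz":0,"ax":0,"ay":0,"az":0,"grip":0.4}]';python3 -c "
import arc;arc.st()"
```

```text
T16.73 deg286.5 crank2.077 r79.6 z75.3 Ft0.9 Fr-4.6 Fz4.5
clock: 17.15
position: [0.634, 0.0163, 0.0736]
ee_rot: [0.0, 0.192, 0.981, -0.0]
contact_force: [0.4, -0.1, -0.3]
width: 0.0603
gripper_force: 0.0
T17.15 deg285.1 crank2.052 r80.5 z73.6 Ft0.3 Fr0.2 Fz-0.3
```

```bash
python3 -m jog '[{"dx":0,"dy":0,"dz":-0.06,"ax":0,"ay":0,"az":0,"grip":0.4},{"dx":0,"dy":0,"dz":-0.14,"ax":0,"ay":0,"az":0,"grip":0.4},{"dx":0,"dy":0,"dz":-0.28,"ax":0,"ay":0,"az":0,"grip":0.4},{"dx":0,"dy":0,"dz":-0.42,"ax":0,"ay":0,"az":0,"grip":0.4},{"dx":0,"dy":0,"dz":-0.55,"ax":0,"ay":0,"az":0,"grip":0.4}]'
python3 -m jog '[{"dx":0.4,"dy":-0.4,"dz":0,"ax":0,"ay":0,"az":0,"grip":0.4},{"dx":0.4,"dy":-0.4,"dz":0,"ax":0,"ay":0,"az":0,"grip":0.4},{"dx":0.4,"dy":-0.4,"dz":0,"ax":0,"ay":0,"az":0,"grip":0.4},{"dx":0.4,"dy":-0.4,"dz":0,"ax":0,"ay":0,"az":0,"grip":0.4},{"dx":0.4,"dy":-0.4,"dz":0,"ax":0,"ay":0,"az":0,"grip":0.4}]'
python3 - <<'E'
from h import *;from rig import manip
a=manip.get_image("scene");b=manip.get_image("top")
o=np.hstack([cv2.resize(a["img"][170:370,270:470],(400,400)),cv2.resize(b["img"][140:340,290:490],(400,400))])
cv2.imwrite("pics/p5.png",o[...,::-1])
E
```

```text
clock: 17.57
position: [0.6338, 0.0164, 0.2128]
ee_rot: [0.0, 0.192, 0.981, -0.0]
contact_force: [0.8, -0.2, -0.1]
width: 0.06
gripper_force: 0.0
clock: 17.98
position: [0.4993, -0.0393, 0.2115]
ee_rot: [-0.001, 0.193, 0.981, -0.001]
contact_force: [0.6, 0.2, -0.9]
width: 0.0599
gripper_force: 0.0
```

View pics/p5.png

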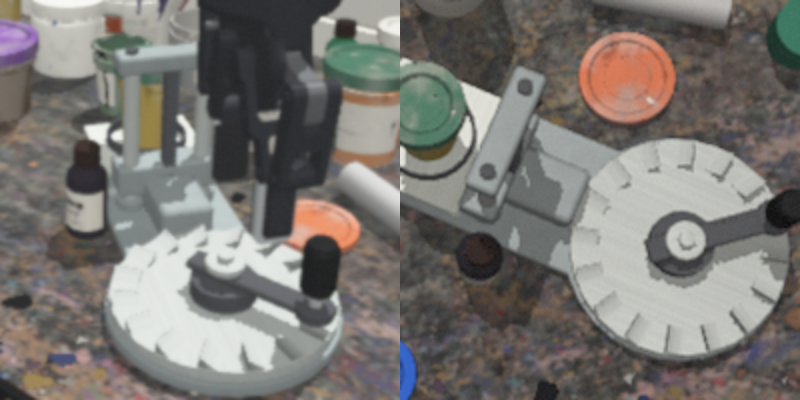

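The grip stands free on the crank with its pawl resting on a tooth (783,210), and the tub is upright on the lowered plate (430,105). The bottle (480,255) and lid (627,78) are in place.

```bash
python3 -c "
from rig import manip
print(manip.sign_off())"
```

```text
the job is handed in; nothing more can be done
None
```

I lowered the load slowly by about 2.07 rad until the set screw carried the full weight, let the pawl down and released the grip; it rests on a tooth slope, about 8 mm above fully down, the tub is still standing and the bottle and lid are untouched, and the job is handed in at about 18 s (no verdict was shown).

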